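# Set the loading plate and hold the annealer lid open

## Robot

A 7-joint arm with a two-finger parallel gripper is mounted at the origin on the work surface. World frame = base frame: x ahead of the robot, y to its left, z up, the work surface at z = 0. Lengths are in mm, angles in rad, forces in N, time in s.
With the tool pointing down it reaches from about 400 to 875 mm from the base axis. Payload 4.4 kg.
Tool frame: the origin (TCP) lies midway between the tips of the shut fingers; the grasp point (between the pads) lies 19 mm behind it; x points along the fingers, y is the direction in which the jaws open and shut, and the axes are right-handed (so a half turn about x gives the same grasp; the last joint's range is limited). The gripper opens to 85 mm and grips with 20 to 120 N. Pads are 22 mm wide; open, the fingers measure 114 mm over their backs; the gripper's body (76 mm by 85 mm) begins 54 mm behind the grasp point. The pads swing forward as they close: fully open they stand 13 mm farther back than shut.
Start: joints at [1.216, 0.628, 0.038, 1.517, -0.027, 0.996, -0.02], TCP at [185.149, -623.087, 231.313] pointing down, gripper open.
Joint ranges: [-3.06, 3.06], [-0.37, 2.12], [-1.25, 1.32], [0.18, 2.47], [-1.1, 4.24], [0.23, 1.98], [-2.94, 2.94]. Speed limits (rad/s): [2.57, 2.57, 3.14, 3.14, 3.14, 3.14, 3.14].

## Interface

Orientations are given as [roll, pitch, yaw] about the fixed x, y, z axes, in that order (R = Rz(yaw) Ry(pitch) Rx(roll)).
In Python, from cell import ctrl gives the robot as it stands.
- The arm moves only by the tool arm_command, never from a script. Its argument "series" is a list of rows, each a list of 7 numbers: the opening, from 0 (shut) to 1 (fully open), then the shift along the world's x, y, z in cm, then the turn, a rotation vector about the world's x, y, z in degrees. In form: [[claw, x, y, z, rx, ry, rz], ...]. A call has 1 to 20 rows; each row shifts and turns the commanded pose from where the row before left it; what a row does not reach is not made up. A row lasts 1/12 s, in which the tool goes at most 41.7 mm and 7.16 degrees, less where a joint would pass 70% of its speed; a pose out of reach is approached as far as the arm can. A call with a gripper value outside its range is refused whole. The fingers move at their own pace and stop on an object; the grip force is fixed at half the most. Time passes only in rows, so rows that do not move let the fingers close. It gives the time, the measured TCP pose, the force and the opening at its end, in the units of the state.
- ctrl.read_state(): the state, without advancing time (a new reading comes with each control period).
- ctrl.get_image(name): name is "scene" or "top"; returns the picture (480x640x3 uint8, blue, green, red); there is no depth.
- ctrl.calibration(name): a dict with "fovy" (degrees; the focal length in pixels is half the picture's height over the tangent of half this angle, whatever the lens; pixels are square), "cx", "cy" (the principal point, pixels), "cam_to_world" (4x4, takes a point from camera to world coordinates). Camera axes: x right, y up, looking along -z (the intrinsics and any distortion apply to the point x, -y, -z); pixel columns grow to the right and rows downward; lengths in mm; the calibration is good to about 2 mm. A picture is of the moment at which its call begins. calibration takes no time and is no camera call.
- ctrl.finish_job(): hands the job in, once; it reports no verdict.
Trained networks look in the newest picture that a camera, given by its name, has taken for a name from the list of things; names that differ only in an ending like _2 or _b are one class to them, and where a whole thing is asked for, a point or a joint stands for the part that bears it (a point fixed in the world has none). Each returns a list of dicts, best first, with "conf" (0 to 1); they miss things now and then, are a little off and sometimes report something else, mostly with a low value. They report only what shows in the picture. A call takes as long as a camera call. They do not tell look-alikes from the thing itself.
- ctrl.spot_in(label, camera): "centre" ([x, y, z] in mm, in world coordinates, good to about 4 mm: the middle of the surface that is visible of it).
The state is a dict: "clock": time; "qpos": joint angles; "qd": joint speeds; "tau": joint torques, N m; "eef_pos": TCP position; "tool_rot": TCP orientation; "force": force on the tool from outside, world axes, zero at the start; "torque": the same for the moment, N m; "width": finger opening in mm.
Only numpy, scipy, OpenCV 4.12 (cv2) and the standard library are available. Lean on these libraries where they do the work, as an engineer would, in place of code of your own. Each camera call takes 0.05 s, during which the arm holds its last target.

## Task

We are about to load the annealing box: lower the loading plate over the two pins of the loading stand until it lies flush (don't drop it), and let go of it. Then raise the lid of the annealing box by its bar handle and hold it open at 50 degrees, within about 5 degrees; it falls shut by itself, so finish while still holding it there. Leave the other things on the bench where they are.

Things in the scene. Friction and masses are not known exactly. Their poses are not given: they have to be found in the camera images.
- plate_grip (a point): loose loading plate, dark steel, 150 x 90 x 10, about 0.45 kg, flat on the bench, two holes, a wooden grip bar on top in the middle (16 wide along the plate's x, 62 long along y, 18 high, its underside 21 above the plate's top face, a post near each end). This point: centre of the grip bar, 40 above the plate's underside. x along the plate's length, z up. It goes on either way round
- hole0 (a point): centre of the hole at the plate's -x end, on the underside; 13.5 across, right through, 55 from the plate's centre. (Edge strips 6 high run along the plate's two long sides)
- hole1 (a point): the same at the plate's +x end; the holes are 110 apart
- stand: the loading stand: a fixed low steel table, 170 (x) x 110 (y), its top face 30 above the bench, with two upright steel pins 110 apart on its x axis. Origin on the bench under its centre. With the plate home, the grip bar's centre is 70 above this origin
- pin0 (a point): tip of the stand's pin at its -x end, 53 above the bench; pins are 10 across, 23 tall above the top face, the last 6 tapering to 4 across
- pin1 (a point): tip of the stand's pin at its +x end
- lid (a joint): opening angle of the annealing box's lid in rad: 0 shut (it starts shut), 0.87 is 50 degrees, stop at 1.35. It turns freely and falls shut from any angle; the lid weighs about 0.5 kg
- lid_handle (a point): middle of the lid's handle, a round steel bar 14 thick, 120 long, parallel to the hinge, a slanting post at each end. Shut, it stands 190 nearer the robot than the hinge line, 60 above it, 38 above the lid's upper face and 20 in front of the lid's edge. It can be pinched from above, a finger either side, and turns between the fingers. y runs along the bar
- lid_hinge (a point): middle of the lid's hinge line, fixed, 130 above the bench, on a grey box 300 deep, 220 wide, 142 high behind the hinge. Hinge along this point's y; the shut lid reaches 170 from it along -x (towards the robot), 216 wide, 22 thick. At lid angle a the handle's middle lies -190 cos a + 60 sin a along x and 190 sin a + 60 cos a up from here
- beaker_mid (a point): bystander, to be left alone: clear glass beaker, 64 across, 85 high; this point lies half-way up
- flask_mid (a point): bystander, to be left alone: clear glass conical flask, 90 across its foot, 130 high; this point lies 60 above its foot
- jar_mid (a point): bystander, to be left alone: amber jar with a steel lid, 68 across, 90 high; this point lies half-way up
- brush_mid (a point): bystander, to be left alone: hand brush lying flat; this point lies in its middle
- wrench_mid (a point): bystander, to be left alone: steel wrench lying flat; this point lies in its middle
- condenser_mid (a point): bystander, to be left alone: glass condenser, 260 long over its tips, lying on two wooden rests, 83 high; this point lies 40 above the bench at its middle
Things that resemble listed ones, but are neither listed nor needed, are in the scene too. There is more than one size of the part that bears plate_grip; the job needs the largest. There is more than one size of the stand; the job needs the middle-sized.

How it is judged (in metres and radians):
On the way, in this order (a step that is already met when the one before it is completed fails the run):
1. the plate lies flush on the stand over both pins and is let go (x of plate_grip in the frame of stand between -0.004 and 0.004 m and y of plate_grip in the frame of stand between -0.004 and 0.004 m and z of plate_grip in the frame of stand between 0.067 and 0.0725 m and angle between plate_grip's own z axis and vertical below 0.035 rad and angle between the x axis of plate_grip and the x axis of stand, either way round below 0.07 rad and contact force between the fingers and plate below 0.2 N), for 0.2 s.
2. the lid is held open at 50 degrees, within 6 (value of joint lid between 0.768 and 0.977 rad and contact force between the fingers and lid above 0.5 N), for 0.2 s.
At the end, for the whole second after the job is handed in: the plate lies flush on the stand over both pins (within 4 mm, flat within 2 degrees), untouched by the fingers; the lid stands still at 50 degrees, within 6, carried by the fingers (contact force above 0.5 N) and by nothing else on the bench (all of step 1 and all of step 2 and velocity of joint lid between -0.08 and 0.08 rad/s and contact force between lid and plate below 0.1 N and contact force between lid and beaker below 0.1 N and contact force between lid and flask below 0.1 N and contact force between lid and jar below 0.1 N and contact force between lid and brush below 0.1 N and contact force between lid and wrench below 0.1 N and contact force between lid and condenser below 0.1 N); the arm keeps its last pose, push and grip.
It fails at once if one of the other things on the bench was moved more than 30 mm (distance of any of beaker_mid, flask_mid, jar_mid, brush_mid, wrench_mid, condenser_mid from where it was at the start of the episode above 0.03 m).
It fails at once if the plate was dropped on the stand from above the pins (horizontal distance between plate_grip and stand below 0.04 m and z of plate_grip in the frame of stand above 0.1 m and contact force between the fingers and plate below 0.05 N).
It also fails if it takes over 70 s, if anything falls off the work surface, if the arm or the gripper's body presses on something with over 40 N, if the wrist force passes 120 N, or if a joint passes its speed limit or range.

## Working session

There is one attempt and no reset: what is moved stays moved. The work goes in short steps, Python scripts to look and compute and a tool call to move; the robot and the scene stay as the last step left them, time stands still between calls to the robot, and variables do not carry over. Pictures are saved under pics/ and viewed, and the job is handed in when it is done.

Besides the shell and the picture viewer there is one more tool, called after "Emit:" by a JSON object that holds its "fn" and its "kwargs", one argument or row to a line. arm_command: Moves the arm, as the interface text tells. Its arguments: {"type":"object","properties":{"series":{"type":"array"}},"required":["series"]}

```bash
ls; mkdir -p pics; python3 - <<'E'
from cell import ctrl
import cv2
for n in("scene","top"):
    im=ctrl.get_image(n); cv2.imwrite(f"pics/{n}0.png",im)
    c=ctrl.calibration(n); print(n,c)
print(ctrl.read_state())
E
```

```text
pics
scene {'fovy': 53.715566234938706, 'cx': 328.49667905747793, 'cy': 246.99412488540653, 'cam_to_world': array([[-2.80501045e-01, -7.18844393e-01,  6.36067529e-01,
         1.41455288e+03],
       [ 9.59722110e-01, -2.21014727e-01,  1.73453057e-01,
         2.50347703e+02],
       [ 1.58945339e-02,  6.59101835e-01,  7.51885719e-01,
         1.27129187e+03],
       [ 0.00000000e+00,  0.00000000e+00,  0.00000000e+00,
         1.00000000e+00]])}
top {'fovy': 45.49887910174422, 'cx': 321.36338864252383, 'cy': 234.09844809605522, 'cam_to_world': array([[ 7.98864379e-03,  9.95636335e-01, -9.29756432e-02,
         2.97384452e+02],
       [-9.99916137e-01,  8.90139770e-03,  9.40656190e-03,
        -7.23991272e+00],
       [ 1.01931280e-02,  9.28927004e-02,  9.95623948e-01,
         1.71772955e+03],
       [ 0.00000000e+00,  0.00000000e+00,  0.00000000e+00,
         1.00000000e+00]])}
{'clock': 0.1, 'qpos': array([ 1.21620799,  0.62926896,  0.03849501,  1.51824038, -0.02700878,
        0.9963177 , -0.01998514]), 'qd': array([-1.86369797e-03, -1.64958425e-03,  2.62478812e-04, -3.27728269e-03,
        7.63644116e-05, -2.91375975e-04,  4.07655689e-04]), 'tau': array([ 2.65503200e-03, -5.64525568e+01,  1.23038314e+00, -1.93971312e+01,
        1.13367004e-02,  5.43028582e-03, -2.15933392e-05]), 'eef_pos': array([ 184.9608526 , -622.55274597,  230.48087536]), 'tool_rot': array([-1.5475851 ,  1.56908128,  1.88276595]), 'force': array([ 0.24663688,  0.13459755, -0.15296712]), 'torque': array([-0.0206006 ,  0.00018949,  0.00576487]), 'width': 85.29797242762393}
```

View pics/scene0.png

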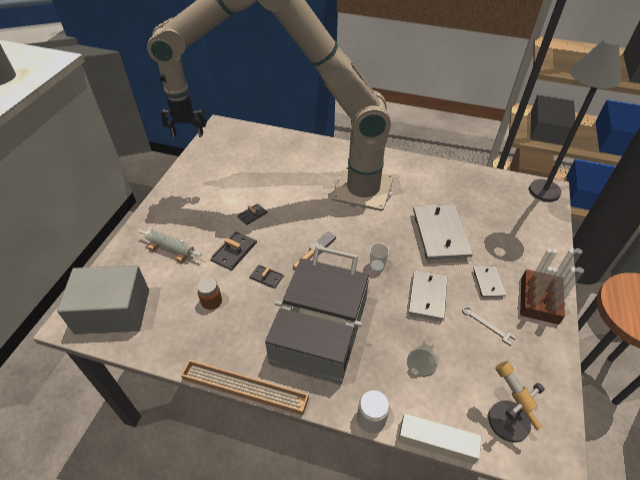

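View pics/top0.png

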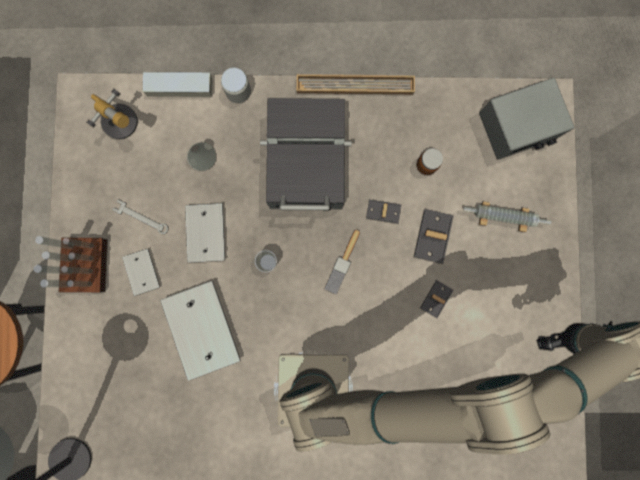

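```bash
python3 - <<'E'
from cell import ctrl
for l in "plate_grip hole0 hole1 stand pin0 pin1 lid_handle beaker_mid flask_mid jar_mid brush_mid wrench_mid condenser_mid".split():
  for cam in ("top","scene"):
    try: print(l,cam,[(d['centre'].round(1).tolist() if hasattr(d['centre'],'round') else d['centre'],round(d['conf'],2)) for d in ctrl.spot_in(l,cam)])
    except Exception as e: print(l,cam,e)
E
```

```text
plate_grip top [([530.1, -209.4, 1.9], 0.9), ([508.1, 524.5, 7.2], 0.74), ([270.2, -364.7, 8.1], 0.62), ([450.3, -353.9, 5.5], 0.57)]
plate_grip scene [([536.5, -201.1, 6.5], 0.64), ([274.0, -365.4, 3.0], 0.53)]
hole0 top [([451.7, -357.7, 14.2], 0.93), ([528.6, -207.3, 3.8], 0.78), ([271.0, -365.9, 8.7], 0.7)]
hole0 scene [([531.3, -204.8, 6.5], 0.91), ([272.5, -361.8, 7.3], 0.84), ([463.5, -354.4, 7.1], 0.65)]
hole1 top [([451.7, -357.7, 14.2], 0.93), ([528.6, -207.3, 3.8], 0.78), ([271.0, -365.9, 8.7], 0.7)]
hole1 scene [([531.3, -204.8, 6.5], 0.91), ([272.5, -361.8, 7.3], 0.84), ([463.5, -354.4, 7.1], 0.65)]
stand top [([174.3, 328.3, 43.9], 0.79), ([339.3, 508.3, 19.1], 0.57)]
stand scene [([345.2, 515.0, 21.2], 0.93), ([469.3, 325.7, 30.0], 0.61), ([188.9, 332.5, 45.8], 0.6), ([389.0, 140.2, 59.5], 0.19)]
pin0 top [([453.8, 321.5, 30.8], 0.93), ([174.9, 328.3, 40.7], 0.93), ([341.8, 511.5, 22.5], 0.84)]
pin0 scene [([343.0, 513.6, 22.6], 0.86), ([188.6, 327.1, 47.0], 0.63), ([468.8, 326.9, 24.2], 0.6), ([622.4, 31.2, 150.9], 0.5)]
pin1 top [([453.8, 321.5, 30.8], 0.93), ([174.9
[... 347 characters left out ...]
8), ([448.4, -352.5, 10.8], 0.28)]
beaker_mid scene [([390.2, 139.3, 58.1], 0.97)]
flask_mid top [([677.7, 335.9, 39.5], 0.82)]
flask_mid scene [([710.6, 344.4, 42.5], 0.98)]
jar_mid top [([666.9, -333.6, 89.7], 0.68)]
jar_mid scene [([689.4, -325.1, 70.0], 0.97), ([467.2, -356.5, 12.9], 0.63), ([470.9, 324.5, 32.9], 0.52)]
brush_mid top [([359.1, -76.3, 19.3], 0.9)]
brush_mid scene [([347.9, -77.3, 19.0], 0.84)]
wrench_mid top [([510.4, 524.0, 6.5], 0.89)]
wrench_mid scene [([512.5, 532.8, 8.4], 0.86), ([464.3, -353.5, 8.8], 0.26), ([469.9, 328.6, 31.6], 0.24)]
condenser_mid top [([451.1, -356.5, 14.8], 0.6), ([511.4, -566.1, 53.6], 0.57)]
condenser_mid scene [([530.7, -557.5, 51.9], 0.79)]
```

Candidates in the top view:
- **Plates:** (433,236) largest, (384,210), and (436,298).
- **Stands:** (201,329) largest, (205,232) middle, and (141,271) small.

I choose the plate at (433,236) and the stand at (205,232). I'll check both in a close crop.

```bash
cat > h.py <<'E'
import numpy as np,cv2
from cell import ctrl
class Cam:
    def __init__(s,n):
        c=ctrl.calibration(n); s.f=240/np.tan(np.radians(c['fovy']/2)); s.cx,s.cy=c['cx'],c['cy']; s.T=np.array(c['cam_to_world'])
    def plane(s,u,v,z):
        d=s.T[:3,:3]@np.array([(u-s.cx)/s.f,-(v-s.cy)/s.f,-1]); o=s.T[:3,3]
        return o+d*(z-o[2])/d[2]
    def proj(s,p):
        q=s.T[:3,:3].T@(np.array(p,float)-s.T[:3,3]); return np.array([s.cx+s.f*q[0]/-q[2], s.cy-s.f*q[1]/-q[2]])
def crop(im,u,v,w,h,k,name):
    x0,y0=int(u-w/2),int(v-h/2)
    c=cv2.resize(im[y0:y0+h,x0:x0+w],None,fx=k,fy=k,interpolation=cv2.INTER_CUBIC)
    for i in range(0,w,10): cv2.putText(c,str(x0+i),(i*k,8),0,.3,(0,255,255),1); cv2.line(c,(i*k,10),(i*k,14),(0,255,255))
    for i in range(0,h,10): cv2.putText(c,str(y0+i),(0,i*k+4),0,.3,(0,255,255),1)
    cv2.imwrite(name,c)
    return c
E
python3 - <<'E'
from h import *
t=cv2.imread('pics/top0.png'); s=cv2.imread('pics/scene0.png')
a=crop(t,433,236,60,70,6,'pics/a.png'); b=crop(t,205,232,60,70,6,'pics/b.png')
cv2.imwrite('pics/ab.png',np.hstack([a,b]))
a=crop(s,234,250,60,60,6,'pics/a.png'); b=crop(s,428,296,60,60,6,'pics/b.png')
cv2.imwrite('pics/cd.png',np.hstack([a,b]))
a=crop(t,305,160,120,120,4,'pics/a.png'); crop(s,330,290,140,140,4,'pics/e.png')
E
```

```text
(no output)
```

View pics/ab.png

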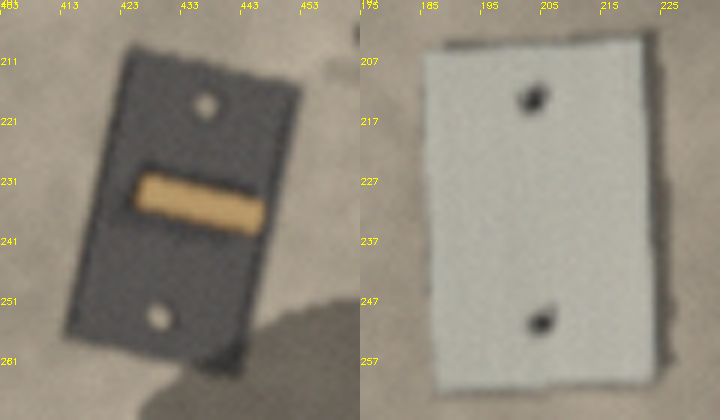

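View pics/cd.png

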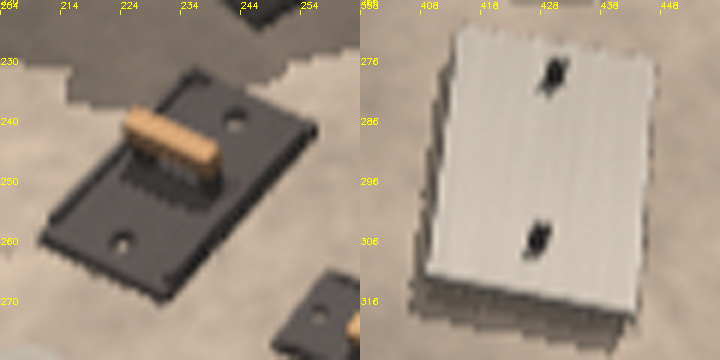

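View pics/a.png

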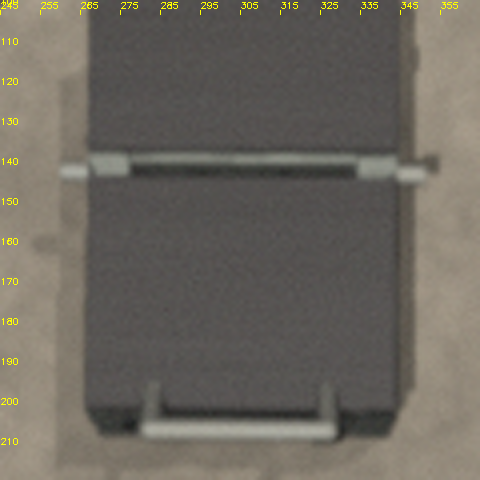

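View pics/e.png

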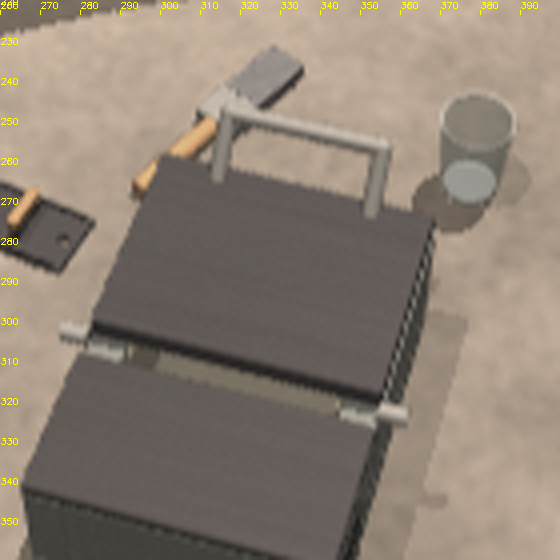

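```bash
python3 - <<'E'
from h import *
T,S=Cam('top'),Cam('scene')
def tri(a,b):
    A=[];B=[]
    for c,(u,v) in ((T,a),(S,b)):
        d=c.T[:3,:3]@np.array([(u-c.cx)/c.f,-(v-c.cy)/c.f,-1]); d/=np.linalg.norm(d); P=np.eye(3)-np.outer(d,d); A.append(P);B.append(P@c.T[:3,3])
    p=np.linalg.lstsq(np.vstack(A),np.hstack(B),rcond=None)[0]
    return p.round(1),T.proj(p).round(1)-a,S.proj(p).round(1)-b
H=[((436.9,218.1),(242.7,239.6)),((429.1,253.4),(223.9,259.9))]
P=[((203.4,213.1),(430.1,277.6)),((204.8,250.2),(427.4,305.3))]
for pr,z in ((H,8),(P,53)):
    x=[]
    for a,b in pr:
        print(tri(np.array(a),np.array(b)),T.plane(*a,z)[:2].round(1),S.plane(*b,z)[:2].round(1))
    print('dist',[np.linalg.norm(c.plane(*pr[0][i],z)-c.plane(*pr[1][i],z)).round(1) for i,c in enumerate((T,S))])
# bar
a0=(403+147/6-.4,201+192/6-.4);a1=(403+255/6-.4,201+216/6-.4)
print('bar',a0,a1,T.plane(*a0,49),T.plane(*a1,49))
b0=(204+130/6-.4,220+115/6-.4);b1=(204+215/6-.4,220+155/6-.4)
print('bar',b0,b1,S.plane(*b0,49),S.plane(*b1,49))
h0=(245+142/4-.4,100+429/4-.4);h1=(245+336/4-.4,100+430/4-.4)
print(T.plane(*h0,190),T.plane(*h1,190))
g0=(260+225/4,220+105/4);g1=(260+388/4,220+145/4)
print(S.plane(*g0,190),S.plane(*g1,190))
E
```

```text
(array([ 488. , -323. ,  112.4]), array([-9.1,  2.6]), array([-8. , -1.4])) [ 508.6 -371.3] [ 402.4 -344.6]
(array([ 419.2, -397.3, -108.8]), array([ 8.5, -3.1]), array([7.8, 0.6])) [ 401.8 -346.7] [ 508.6 -369.2]
dist [np.float64(109.5), np.float64(109.0)]
(array([497.8, 309.6, 152.9]), array([-2.5,  0.3]), array([-2.3,  0. ])) [511.4 322.6] [413.8 322.1]
(array([412.8, 342.2, -98.7]), array([ 0.9, -0.1]), array([0.8, 0. ])) [402.8 315.6] [524.4 329.7]
dist [np.float64(108.9), np.float64(110.9)]
bar (427.1, 232.6) (445.1, 236.6) [ 460.4082196 -333.2748279   49.       ] [ 449.0926355  -386.07334191   49.        ]
bar (225.26666666666665, 238.76666666666665) (239.43333333333334, 245.43333333333334) [ 449.33112569 -384.42619142   49.        ] [ 463.4156011  -325.37408086   49.        ]
[512.69711107  89.95233313 190.        ] [513.24904954 -40.57988503 190.        ]
[507.86800801 -35.49742606 190.        ] [510.08327463  92.61838878 190.        ]
```

```bash
python3 - <<'E'
from h import *
T,S=Cam('top'),Cam('scene')
from scipy.spatial.transform import Rotation as Ro
st=ctrl.read_state(); print(Ro.from_euler('xyz',st['tool_rot']).as_matrix().round(3))
for n,cam,(u,v),seed in (('top',T,(205,232),None),('scene',S,(428,296),None)):
    im=cv2.imread(f'pics/{n}0.png')
    x0,y0=u-35,v-38; c=cv2.resize(im[y0:y0+76,x0:x0+70],None,fx=4,fy=4,interpolation=cv2.INTER_CUBIC)
    m=np.zeros((c.shape[0]+2,c.shape[1]+2),np.uint8)
    cv2.floodFill(c.copy(),m,(140,152),0,(14,)*3,(14,)*3,4|cv2.FLOODFILL_FIXED_RANGE|cv2.FLOODFILL_MASK_ONLY|(255<<8))
    m=m[1:-1,1:-1]; m=cv2.morphologyEx(m,cv2.MORPH_OPEN,np.ones((9,9)))
    cn=max(cv2.findContours(m,0,1)[0],key=cv2.contourArea)[:,0,:]
    w=np.array([cam.plane(x0+(a+.5)/4-.5,y0+(b+.5)/4-.5,30)[:2] for a,b in cn],np.float32)
    r=cv2.minAreaRect(w); print(n,r)
    mm=np.zeros_like(m); cv2.drawContours(mm,[cn],0,255,-1)
    g=cv2.cvtColor(c,cv2.COLOR_BGR2GRAY); d=((g<110)&(cv2.erode(mm,np.ones((25,25)))>0)).astype(np.uint8)
    k,l,s,ce=cv2.connectedComponentsWithStats(d)
    for i in range(1,k):
        if s[i,4]>20:
            a,b=ce[i]; uu,vv=x0+(a+.5)/4-.5,y0+(b+.5)/4-.5; print(s[i],uu,vv,cam.plane(uu,vv,30)[:2],cam.plane(uu,vv,42)[:2])
    cv2.imwrite(f'pics/m_{n}.png',np.hstack([m,d*255]))
E
```

```text
[[ 0.     0.285 -0.959]
 [-0.    -0.959 -0.285]
 [-1.     0.    -0.   ]]
top ((456.6746826171875, 323.72216796875), (166.56353759765625, 108.27983093261719), 3.8669755458831787)
[129  71  14  15 163] 203.53757668711657 213.1909509202454 [514.13814404 326.73896684] [512.59699409 324.36432894]
[134 222  14  12 135] 204.76018518518518 250.4824074074074 [403.41559714 320.14351385] [402.66170043 317.81577057]
scene ((457.3963317871094, 327.0713195800781), (167.1531524658203, 108.25350952148438), 4.023324012756348)
[130 181  17  22 243] 427.1929012345679 305.5221193415638 [508.66502081 330.66568089] [517.42255365 329.88921908]
```

Emit:
{"fn": "arm_command", "kwargs": {
  "series": [
    [1,2.25,2.2,-0.8,0,0,5.03],
    [1,2.25,2.2,-0.8,0,0,5.03],
    [1,2.25,2.2,-0.8,0,0,5.03],
    [1,2.25,2.2,-0.8,0,0,5.03],
    [1,2.25,2.2,-0.8,0,0,5.03],
    [1,2.25,2.2,-0.8,0,0,5.03],
    [1,2.25,2.2,-0.8,0,0,5.03],
    [1,2.25,2.2,-0.8,0,0,5.03],
    [1,2.25,2.2,-0.8,0,0,5.03],
    [1,2.25,2.2,-0.8,0,0,5.03],
    [1,2.25,2.2,-0.8,0,0,5.03],
    [1,2.25,2.2,-0.8,0,0,5.03],
    [1,0,0,0,0,0,0],
    [1,0,0,0,0,0,0],
    [1,0,0,0,0,0,0]
  ]
}}

```text
clock: 2.65
eef_pos: [454.6, -359.8, 135.3]
tool_rot: [-0.591, 1.57, -2.392]
force: [-1.2, -0.6, -0.6]
width: 85.5
```

```bash
cat > st.py <<'E'
from h import *
from scipy.spatial.transform import Rotation as Ro
s=ctrl.read_state(); M=Ro.from_euler('xyz',s['tool_rot']).as_matrix()
print(s['clock'],s['eef_pos'].round(1),'yaw y',np.degrees(np.arctan2(M[1,1],M[0,1])).round(2),M[:,0].round(3),'F',s['force'].round(1),'T',s['torque'].round(2),'w',round(s['width'],1),s['qpos'].round(2))
E
python3 st.py
```

```text
2.65 [ 454.6 -359.8  135.3] yaw y -13.15 [-0.001 -0.001 -1.   ] F [-1.2 -0.6 -0.6] T [ 0.03  0.08 -0.01] w 85.5 [ 0.76  0.66 -0.22  1.81  0.21  0.7   0.19]
```

Emit:
{"fn": "arm_command", "kwargs": {
  "series": [
    [1,0.06,0.15,-2,0,0,0.1],
    [1,0,0,-2,0,0,0],
    [1,0,0,-2,0,0,0],
    [1,0,0,-2,0,0,0],
    [1,0,0,-1.5,0,0,0],
    [1,0,0,-1.0,0,0,0],
    [1,0,0,-0.5,0,0,0],
    [1,0,0,0,0,0,0],
    [1,0,0,0,0,0,0]
  ]
}}

```text
clock: 3.4
eef_pos: [455.7, -358.4, 25.8]
tool_rot: [0.793, 1.57, -1.006]
force: [-0.1, 0.5, 0.4]
width: 85.4
```

```bash
python3 st.py; python3 - <<'E'
from h import *
a=crop(ctrl.get_image('top'),433,236,70,70,5,'pics/x.png');b=crop(ctrl.get_image('scene'),234,240,80,70,5,'pics/x.png')
cv2.imwrite('pics/pre.png',np.hstack([a,b]))
E
```

```text
3.4 [ 455.7 -358.4   25.8] yaw y -13.06 [ 0.    -0.001 -1.   ] F [-0.1  0.5  0.4] T [-0.01 -0.01  0.03] w 85.4 [ 0.72  0.82 -0.17  1.86  0.27  0.48  0.14]
```

View pics/pre.png

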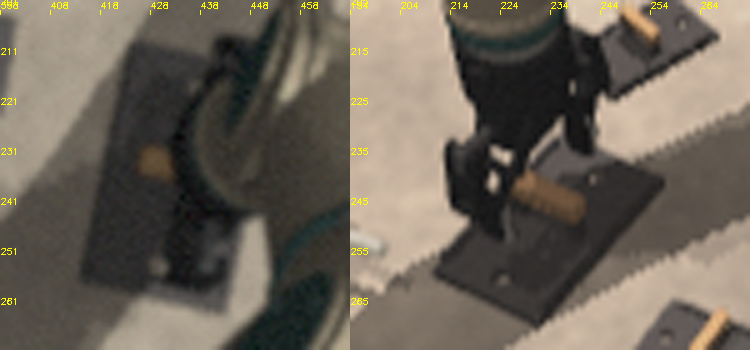

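The fingers straddle the grip bar (scene (233,242)), one on each side, so I'm closing them.

Emit:
{"fn": "arm_command", "kwargs": {
  "series": [
    [0,0,0,-0.2,0,0,0],
    [0,0,0,0,0,0,0],
    [0,0,0,0,0,0,0],
    [0,0,0,0,0,0,0],
    [0,0,0,0,0,0,0],
    [0,0,0,0,0,0,0],
    [0,0,0,0,0,0,0],
    [0,0,0,0,0,0,0],
    [0,0,0,0,0,0,0],
    [0,0,0,0,0,0,0]
  ]
}}

```text
clock: 4.33
eef_pos: [456.1, -357.7, 23.6]
tool_rot: [1.34, 1.57, -0.458]
force: [-0.6, -0.5, 5.4]
width: 15.1
```

```bash
python3 st.py
```

```text
4.3333 [ 456.1 -357.7   23.6] yaw y -12.99 [ 0.001 -0.    -1.   ] F [-0.6 -0.5  5.4] T [ 0.08 -0.03 -0.01] w 15.1 [ 0.72  0.83 -0.17  1.86  0.27  0.48  0.14]
```

Emit:
{"fn": "arm_command", "kwargs": {
  "series": [
    [0,0,0,1,0,0,0],
    [0,0,0,2,0,0,0],
    [0,0,0,3,0,0,0],
    [0,0,0,3.5,0,0,0],
    [0,0,0,3.5,0,0,0],
    [0,0,0,3.5,0,0,0],
    [0,0,0,3,0,0,0],
    [0,0,0,2,0,0,0],
    [0,0,0,1.5,0,0,0],
    [0,0,0,0,0,0,0],
    [0,0,0,0,0,0,0]
  ]
}}

```text
clock: 5.25
eef_pos: [455.2, -357.4, 253.3]
tool_rot: [-1.421, 1.57, 3.064]
force: [0.1, -1.0, -3.7]
width: 14.9
```

```bash
python3 st.py;  python3 - <<'E'
from h import *
cv2.imwrite('pics/lift.png',ctrl.get_image('scene'))
E
```

```text
5.25 [ 455.2 -357.4  253.3] yaw y -13.0 [-0.  0. -1.] F [ 0.1 -1.  -3.7] T [-0.01 -0.    0.02] w 14.9 [ 0.79  0.51 -0.27  1.69  0.16  0.96  0.24]
```

View pics/lift.png

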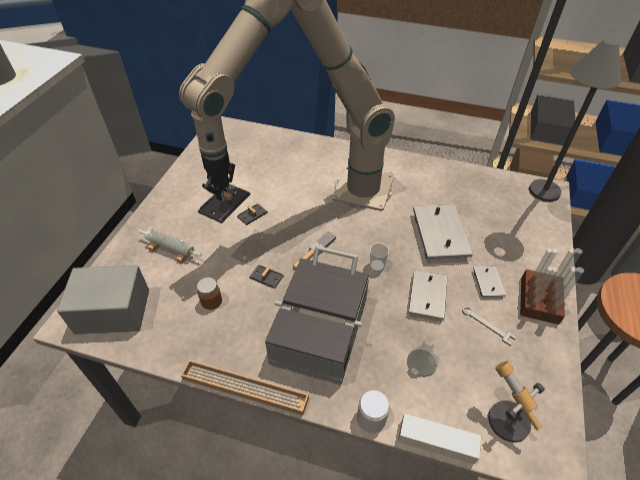

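Emit:
{"fn": "arm_command", "kwargs": {
  "series": [
    [0,0,1.0,0,0,0,0.9],
    [0,0.01,2.5,0,0,0,0.9],
    [0,0.01,3.6,0,0,0,0.9],
    [0,0.01,3.7,0,0,0,0.9],
    [0,0.01,3.7,0,0,0,0.9],
    [0,0.01,3.7,0,0,0,0.9],
    [0,0.01,3.7,0,0,0,0.9],
    [0,0.01,3.7,0,0,0,0.9],
    [0,0.01,3.7,0,0,0,0.9],
    [0,0.01,3.7,0,0,0,0.9],
    [0,0.01,3.7,0,0,0,0.9],
    [0,0.01,3.7,0,0,0,0.9],
    [0,0.01,3.7,0,0,0,0.9],
    [0,0.01,3.7,0,0,0,0.9],
    [0,0.01,3.7,0,0,0,0.9],
    [0,0.01,3.7,0,0,0,0.9],
    [0,0.01,3.7,0,0,0,0.9],
    [0,0.01,3.6,0,0,0,0.9],
    [0,0,3.5,0,0,0,0.75],
    [0,0,2.2,0,0,0,0]
  ]
}}

```text
clock: 6.97
eef_pos: [454.8, 329.0, 251.9]
tool_rot: [-2.158, 1.567, 2.629]
force: [0.9, 0.6, -3.2]
width: 15.0
```

Emit:
{"fn": "arm_command", "kwargs": {
  "series": [
    [0,0,0,0,0,0,0],
    [0,0,0,0,0,0,0],
    [0,0,0,0,0,0,0],
    [0,0,0,0,0,0,0]
  ]
}}

```text
clock: 7.3
eef_pos: [457.2, 322.5, 252.4]
tool_rot: [-0.625, 1.568, -2.128]
force: [0.8, -0.1, -5.0]
width: 14.9
```

```bash
python3 st.py
```

```text
7.3 [457.2 322.5 252.4] yaw y 3.88 [-0.001 -0.002 -1.   ] F [ 0.8 -0.1 -5. ] T [-0.01  0.01 -0.02] w 14.9 [-0.37  0.51 -0.45  1.74  0.26  0.96 -0.85]
```

Emit:
{"fn": "arm_command", "kwargs": {
  "series": [
    [0,0,0,-2,0,0,0],
    [0,0,0,-2.5,0,0,0],
    [0,0,0,-2.5,0,0,0],
    [0,0,0,-2.5,0,0,0],
    [0,0,0,-2.5,0,0,0],
    [0,0,0,-2,0,0,0],
    [0,0,0,-1.3,0,0,0],
    [0,0,0,-0.7,0,0,0],
    [0,0,0,0,0,0,0],
    [0,0,0,0,0,0,0],
    [0,0,0,0,0,0,0]
  ]
}}

```text
clock: 8.22
eef_pos: [458.2, 324.6, 94.4]
tool_rot: [2.145, 1.569, 0.643]
force: [-1.3, 0.9, -3.3]
width: 14.9
```

```bash
python3 st.py;  python3 - <<'E'
from h import *
t=ctrl.get_image('top');s=ctrl.get_image('scene');cv2.imwrite('pics/t1.png',t);cv2.imwrite('pics/s1.png',s)
a=crop(t,205,235,70,90,5,'pics/x.png');b=crop(s,428,290,80,90,5,'pics/x.png')
cv2.imwrite('pics/hov.png',np.hstack([a,b]))
E
```

```text
8.2167 [458.2 324.6  94.4] yaw y 3.92 [ 0.002  0.001 -1.   ] F [-1.3  0.9 -3.3] T [-0.03 -0.06  0.03] w 14.9 [-0.44  0.71 -0.35  1.88  0.4   0.61 -0.97]
```

View pics/hov.png

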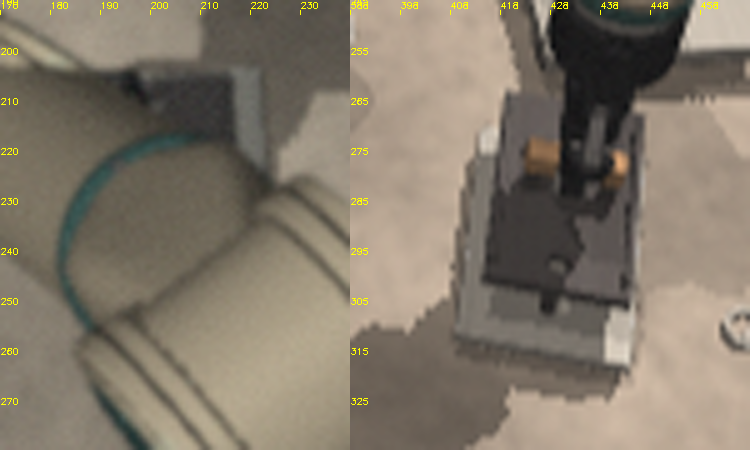

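```bash
python3 - <<'E'
from h import *
T,S=Cam('top'),Cam('scene')
def px(X,Y): return 388+(X-350)/5-.4, 245+Y/5-.4
for nm,(X,Y),z in (('hole',(561,267),81),('near-left corner top',(485,274),87),('near right',(629,300),87),('far left',(508,90),87),('far right',(644,115),87)):
    print(nm,S.plane(*px(X,Y),z).round(1))
th=np.radians(3.95);R=np.array([[np.cos(th),-np.sin(th)],[np.sin(th),np.cos(th)]])
for p in ((75,-45),(75,45),(-75,-45),(-75,45),(55,0)):
    print(p,(R@p+[458.0,324.5]).round(1))
p=R@[55,0]+[457.4,327.1]; print('pin scene px tip/base',S.proj([*p,53]),S.proj([*p,30]))
E
```

```text
hole [515.9 330.9  81. ]
near-left corner top [539.1 286.9  87. ]
near right [532.6 373.5  87. ]
far left [390.8 277.2  87. ]
far right [385.8 364.6  87. ]
(75, -45) [535.9 284.8]
(75, 45) [529.7 374.6]
(-75, -45) [386.3 274.4]
(-75, 45) [380.1 364.2]
(55, 0) [512.9 328.3]
pin scene px tip/base [428.36666886 302.2804346 ] [427.09404723 306.4514601 ]
```

```bash
python3 - <<'E'
from h import *
t=cv2.imread('pics/t1.png');s=cv2.imread('pics/s1.png')
a=crop(t,212,212,36,40,12,'pics/x.png');b=crop(s,428,295,36,40,10,'pics/x2.png')
E
```

```text
(no output)
```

View pics/x.png

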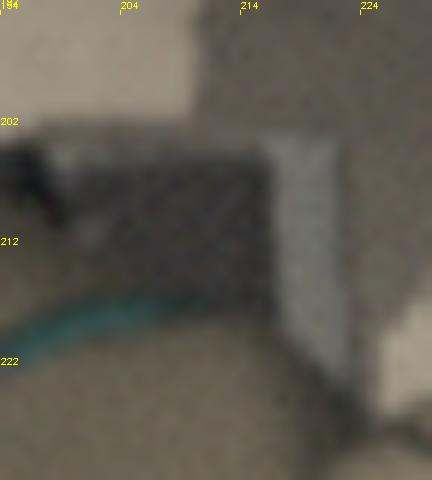

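View pics/x2.png

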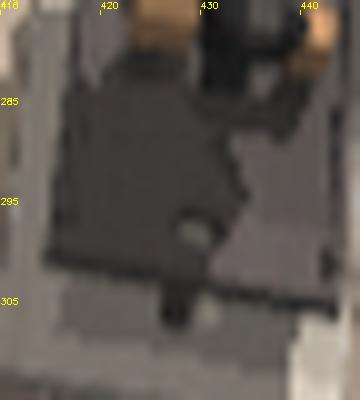

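```bash
python3 - <<'E'
from h import *
T,S=Cam('top'),Cam('scene')
th=np.radians(3.95);R=np.array([[np.cos(th),-np.sin(th)],[np.sin(th),np.cos(th)]])
print('top corner->centre',T.plane(215.9,204.3,86)[:2]-R@[75,-45])
print('top stand corner->centre', T.plane(194+338/12-.4,192+140/12-.4,30)[:2]-R@[85,-55])
print('top hole->',T.plane(201,210.3,81)[:2]-R@[55,0],T.plane(201,210.3,71)[:2]-R@[55,0])
print('scene hole->',S.plane(429.2,297.7,80)[:2]-R@[55,0])
def px(X,Y): return 410+X/10-.45,275+Y/10-.45
for X,Y,q in ((48,250,[75,-45]),(338,308,[75,45])):
  print(S.plane(*px(X,Y),87)[:2]-R@q)
  print(S.plane(*px(X,Y+10),77)[:2]-R@q)
E
```

```text
top corner->centre [455.08244294 320.65050808]
top stand corner->centre [455.76678602 322.50601501]
top hole-> [461.03179856 320.37074342] [462.36687983 322.39550909]
scene hole-> [459.6817248  325.27784513]
[461.96355093 325.96076763]
[458.26734573 326.87900217]
[463.69614084 323.60578123]
[459.93824967 325.10938922]
```

Emit:
{"fn": "arm_command", "kwargs": {
  "series": [
    [0,-0.05,0.13,-0.6,0,0,0],
    [0,0,0,-0.6,0,0,0],
    [0,0,0,-0.4,0,0,0],
    [0,0,0,-0.3,0,0,0],
    [0,0,0,-0.3,0,0,0],
    [0,0,0,0,0,0,0],
    [0,0,0,0,0,0,0]
  ]
}}

```text
clock: 8.9
eef_pos: [456.9, 325.6, 71.1]
tool_rot: [-0.965, 1.57, -2.467]
force: [0.8, 0.4, -4.1]
width: 15.0
```

```bash
python3 st.py
```

```text
8.9 [456.9 325.6  71.1] yaw y 3.95 [-0. -0. -1.] F [ 0.8  0.4 -4.1] T [-0.03 -0.01 -0.01] w 15.0 [-0.46  0.75 -0.33  1.89  0.41  0.57 -0.99]
```

Emit:
{"fn": "arm_command", "kwargs": {
  "series": [
    [0,0,0,-0.3,0,0,0],
    [0,0,0,-0.3,0,0,0],
    [0,0,0,-0.3,0,0,0],
    [0,0,0,-0.1,0,0,0],
    [0,0,0,0,0,0,0],
    [0,0,0,0,0,0,0]
  ]
}}

```text
clock: 9.4
eef_pos: [457.1, 325.6, 61.2]
tool_rot: [0.659, 1.571, -0.842]
force: [1.3, -0.2, -3.4]
width: 15.0
```

```bash
python3 st.py
```

```text
9.4 [457.1 325.6  61.2] yaw y 3.94 [ 0. -0. -1.] F [ 1.3 -0.2 -3.4] T [-0.09 -0.3  -0.02] w 15.0 [-0.47  0.76 -0.32  1.9   0.42  0.55 -1.  ]
```

Emit:
{"fn": "arm_command", "kwargs": {
  "series": [
    [0,0,0,-0.2,0,0,0],
    [0,0,0,-0.2,0,0,0],
    [0,0,0,-0.2,0,0,0],
    [0,0,0,-0.1,0,0,0],
    [0,0,0,-0.1,0,0,0],
    [0,0,0,0,0,0,0],
    [0,0,0,0,0,0,0]
  ]
}}

```text
clock: 9.98
eef_pos: [457.2, 325.7, 53.7]
tool_rot: [1.583, 1.57, 0.081]
force: [1.3, -1.7, 0.7]
width: 15.1
```

```bash
python3 st.py; python3 - <<'E'
from h import *
s=ctrl.get_image('scene');cv2.imwrite('pics/s2.png',s)
crop(s,428,290,80,90,6,'pics/x3.png')
E
```

```text
9.9833 [457.2 325.7  53.7] yaw y 3.95 [ 0.001  0.    -1.   ] F [ 1.3 -1.7  0.7] T [-0.27 -0.16 -0.  ] w 15.1 [-0.47  0.77 -0.31  1.9   0.43  0.53 -1.  ]
```

View pics/x3.png

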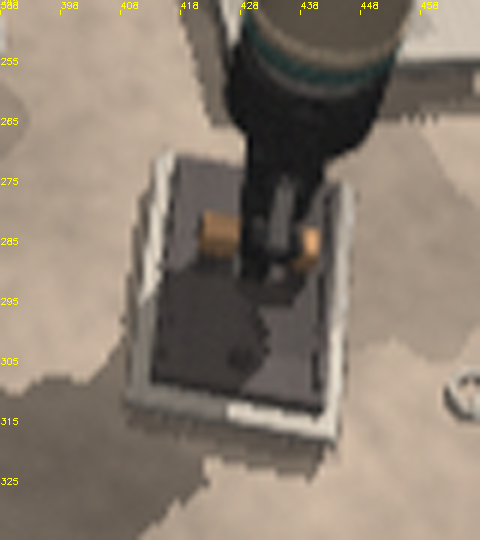

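The plate sits evenly on the stand (scene (427,290)), with about equal margins all round. The upward force now supports it, so I'm releasing it with a partial opening.

Emit:
{"fn": "arm_command", "kwargs": {
  "series": [
    [0,0,0,-0.05,0,0,0],
    [0,0,0,0,0,0,0],
    [0.5,0,0,0,0,0,0],
    [0.5,0,0,0,0,0,0],
    [0.5,0,0,0,0,0,0],
    [0.5,0,0,0,0,0,0],
    [0.5,0,0,0,0,0,0],
    [0.5,0,0,0,0,0,0],
    [0.5,0,0,0,0,0,0],
    [0.5,0,0,0,0,0,0]
  ]
}}

```text
clock: 10.87
eef_pos: [456.9, 325.7, 52.7]
tool_rot: [-1.873, 1.571, 2.908]
force: [0.9, 0.9, -0.6]
width: 42.8
```

```bash
python3 st.py
```

```text
10.8667 [456.9 325.7  52.7] yaw y 3.96 [-0.  0. -1.] F [ 0.9  0.9 -0.6] T [ 0.01 -0.06 -0.02] w 42.8 [-0.47  0.78 -0.31  1.9   0.43  0.53 -1.  ]
```

Lift straight up to about z = 270.

Emit:
{"fn": "arm_command", "kwargs": {
  "series": [
    [0.5,0,0,1,0,0,0],
    [0.5,0,0,2,0,0,0],
    [0.5,0,0,3,0,0,0],
    [0.7,0,0,3.5,0,0,0],
    [1,0,0,3.5,0,0,0],
    [1,0,0,3.5,0,0,0],
    [1,0,0,3,0,0,0],
    [1,0,0,2,0,0,0],
    [1,0,-1,0,0,0,0],
    [1,0,-2.5,0,0,0,0],
    [1,0,-3.5,0,0,0,0],
    [1,0,-3.5,0,0,0,0],
    [1,0,-3,0,0,0,0],
    [1,0,-1.5,0,0,0,0],
    [1,0,0,0,0,0,0],
    [1,0,0,0,0,0,0]
  ]
}}

```text
clock: 12.2
eef_pos: [456.7, 174.7, 267.9]
tool_rot: [-0.882, 1.571, -2.385]
force: [-0.2, 0.0, -0.2]
width: 85.2
```

```bash
python3 st.py; python3 - <<'E'
from h import *
t=ctrl.get_image('top');s=ctrl.get_image('scene');cv2.imwrite('pics/t3.png',t);cv2.imwrite('pics/s3.png',s)
a=crop(t,205,232,60,70,6,'pics/x.png'); b=crop(s,428,294,60,70,6,'pics/x2.png')
cv2.imwrite('pics/plc.png',np.hstack([a,b]))
E
```

```text
12.2 [456.7 174.7 267.9] yaw y 3.83 [-0. -0. -1.] F [-0.2  0.  -0.2] T [-0.    0.06  0.03] w 85.2 [-0.08  0.38 -0.47  1.9   0.21  0.91 -0.58]
```

View pics/plc.png

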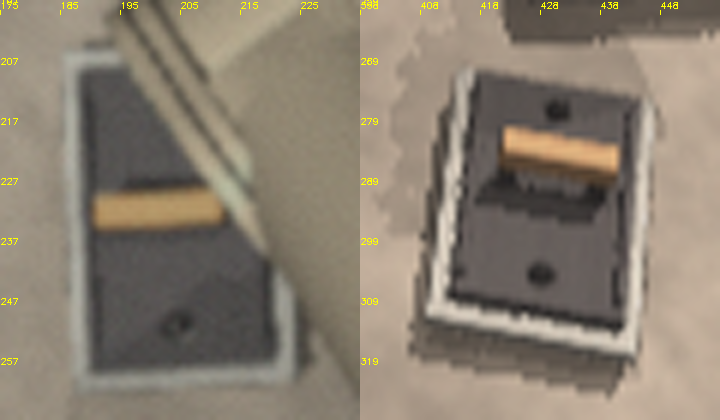

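View pics/t3.png

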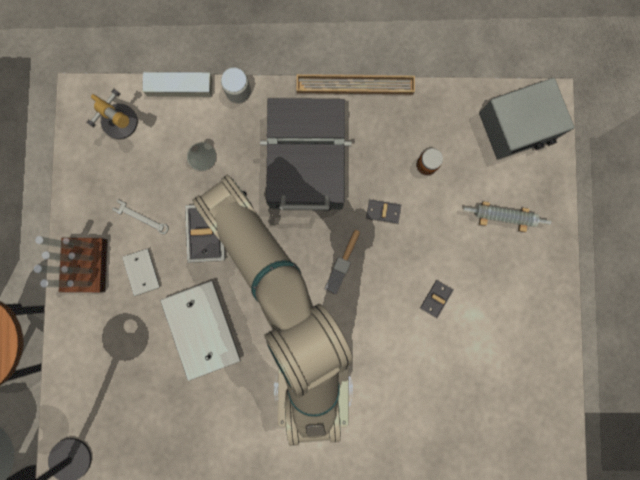

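The plate is flush on the stand, with a pin showing in each hole (scene (431,277) and (428,304)). Next is the handle, at about (511, 26.6, 190).

Emit:
{"fn": "arm_command", "kwargs": {
  "series": [
    [1,0.5,-1.5,0,0,0,-0.5],
    [1,1,-3,0,0,0,-1],
    [1,1.3,-3.5,0,0,0,-1],
    [1,1.3,-3.5,0,0,0,-1],
    [1,0.9,-2.3,0,0,0,-0.4],
    [1,0.43,-1.0,0,0,0,0],
    [1,0,0,-2,0,0,0],
    [1,0,0,-2,0,0,0],
    [1,0,0,-1.5,0,0,0],
    [1,0,0,0,0,0,0],
    [1,0,0,0,0,0,0]
  ]
}}

```text
clock: 13.22
eef_pos: [510.8, 29.6, 212.5]
tool_rot: [-2.167, 1.569, 2.549]
force: [-0.0, -0.2, 0.0]
width: 85.3
```

```bash
python3 st.py; python3 - <<'E'
from h import *
s=ctrl.get_image('scene')
crop(s,330,260,120,100,6,'pics/hd.png')
E
```

```text
13.2167 [510.8  29.6 212.5] yaw y 0.23 [-0.002  0.001 -1.   ] F [-0.  -0.2  0. ] T [-0.03 -0.03  0.02] w 85.3 [ 0.16  0.48 -0.39  1.91  0.25  0.8  -0.36]
```

View pics/hd.png

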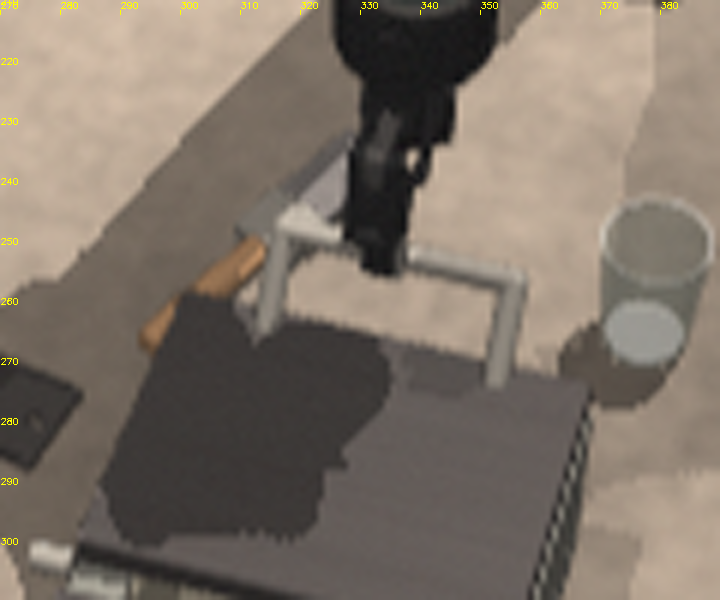

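The open gripper is centred over the bar (scene (333,250)), so I'm descending.

Emit:
{"fn": "arm_command", "kwargs": {
  "series": [
    [1,0,-0.2,-1,0,0,0],
    [1,0,0,-1,0,0,0],
    [1,0,0,-1,0,0,0],
    [1,0,0,-0.6,0,0,0],
    [1,0,0,-0.3,0,0,0],
    [1,0,0,0,0,0,0],
    [1,0,0,0,0,0,0]
  ]
}}

```text
clock: 13.85
eef_pos: [511.3, 25.8, 173.7]
tool_rot: [-2.2, 1.571, 2.514]
force: [0.0, -0.1, 0.2]
width: 85.3
```

```bash
python3 st.py; python3 - <<'E'
from h import *
s=ctrl.get_image('scene')
crop(s,330,260,120,100,6,'pics/hd2.png')
E
```

```text
13.85 [511.3  25.8 173.7] yaw y 0.06 [-0.  0. -1.] F [ 0.  -0.1  0.2] T [ 0.05  0.   -0.06] w 85.3 [ 0.14  0.53 -0.36  1.95  0.28  0.7  -0.39]
```

View pics/hd2.png

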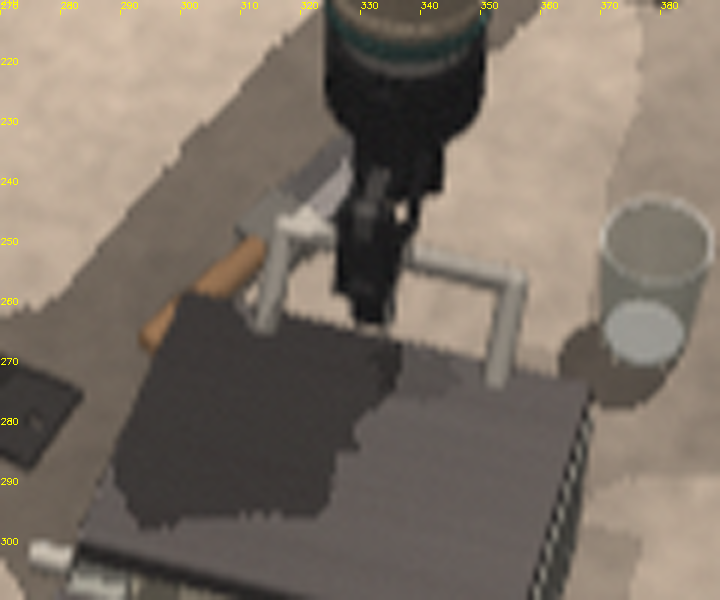

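The far finger passes behind the bar and the near one is in front of it, with no contact force. Closing now.

Emit:
{"fn": "arm_command", "kwargs": {
  "series": [
    [0,0,0,0,0,0,0],
    [0,0,0,0,0,0,0],
    [0,0,0,0,0,0,0],
    [0,0,0,0,0,0,0],
    [0,0,0,0,0,0,0],
    [0,0,0,0,0,0,0],
    [0,0,0,0,0,0,0],
    [0,0,0,0,0,0,0],
    [0,0,0,0,0,0,0],
    [0,0,0,0,0,0,0]
  ]
}}

```text
clock: 14.73
eef_pos: [514.2, 25.7, 174.3]
tool_rot: [1.717, 1.565, 0.147]
force: [5.7, -0.0, -3.7]
width: 11.5
```

```bash
python3 st.py; python3 - <<'E'
import numpy as np
p=None;acc=np.zeros(2)
for a in np.radians(np.arange(0,51,2.5)):
    q=np.array([-190*np.cos(a)+60*np.sin(a),190*np.sin(a)+60*np.cos(a)])/10
    if p is not None:
        d=np.round(q-p0-acc,2); acc+=d; print(f"[0, {d[0]:.2f}, 0, {d[1]:.2f}, 0, 0, 0],",end=' ')
    else: p0=q;p=1
print(acc)
E
```

```text
14.7333 [514.2  25.7 174.3] yaw y 0.04 [ 0.006  0.001 -1.   ] F [ 5.7 -0.  -3.7] T [-0.08 -1.11 -0.01] w 11.5 [ 0.14  0.53 -0.36  1.95  0.28  0.7  -0.39]
[0, 0.28, 0, 0.82, 0, 0, 0], [0, 0.32, 0, 0.81, 0, 0, 0], [0, 0.35, 0, 0.80, 0, 0, 0], [0, 0.38, 0, 0.78, 0, 0, 0], [0, 0.42, 0, 0.76, 0, 0, 0], [0, 0.45, 0, 0.74, 0, 0, 0], [0, 0.48, 0, 0.73, 0, 0, 0], [0, 0.52, 0, 0.70, 0, 0, 0], [0, 0.54, 0, 0.67, 0, 0, 0], [0, 0.58, 0, 0.66, 0, 0, 0], [0, 0.60, 0, 0.63, 0, 0, 0], [0, 0.63, 0, 0.60, 0, 0, 0], [0, 0.65, 0, 0.57, 0, 0, 0], [0, 0.68, 0, 0.54, 0, 0, 0], [0, 0.70, 0, 0.52, 0, 0, 0], [0, 0.72, 0, 0.48, 0, 0, 0], [0, 0.75, 0, 0.45, 0, 0, 0], [0, 0.76, 0, 0.42, 0, 0, 0], [0, 0.78, 0, 0.38, 0, 0, 0], [0, 0.79, 0, 0.35, 0, 0, 0], [11.38 12.41]
```

Emit:
{"fn": "arm_command", "kwargs": {
  "series": [
    [0,0.3,0,0,0,0,0],
    [0,0,0,0,0,0,0],
    [0,0,0,0,0,0,0]
  ]
}}

```text
clock: 14.98
eef_pos: [514.2, 25.7, 174.2]
tool_rot: [-0.852, 1.57, -2.422]
force: [-0.9, 0.1, 5.4]
width: 12.1
```

```bash
python3 st.py; python3 - <<'E'
from h import *
s=ctrl.get_image('scene')
crop(s,330,260,80,80,7,'pics/hd3.png')
E
```

```text
14.9833 [514.2  25.7 174.2] yaw y 0.05 [-0. -0. -1.] F [-0.9  0.1  5.4] T [0.01 0.28 0.01] w 12.1 [ 0.14  0.54 -0.36  1.94  0.28  0.71 -0.39]
```

View pics/hd3.png

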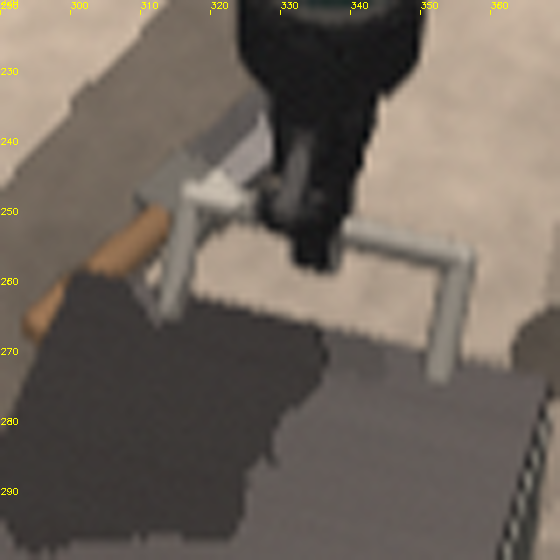

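The bar is pinched with the lateral load relieved, and x = 514 for the bar puts the hinge at about x = 704. Next I raise the lid along the arc to about 25°, then check.

Emit:
{"fn": "arm_command", "kwargs": {
  "series": [
    [0,0.28,0,0.82,0,0,0],
    [0,0.32,0,0.81,0,0,0],
    [0,0.35,0,0.8,0,0,0],
    [0,0.38,0,0.78,0,0,0],
    [0,0.42,0,0.76,0,0,0],
    [0,0.45,0,0.74,0,0,0],
    [0,0.48,0,0.73,0,0,0],
    [0,0.52,0,0.7,0,0,0],
    [0,0.54,0,0.67,0,0,0],
    [0,0.58,0,0.66,0,0,0],
    [0,0,0,0,0,0,0],
    [0,0,0,0,0,0,0]
  ]
}}

```text
clock: 16.03
eef_pos: [555.5, 25.8, 249.6]
tool_rot: [-1.408, 1.566, -2.977]
force: [-9.2, 1.4, 5.3]
width: 12.1
```

```bash
python3 st.py; python3 - <<'E'
from h import *
s=ctrl.get_image('scene')
crop(s,330,260,120,100,6,'pics/hd4.png')
E
```

```text
16.0333 [555.5  25.8 249.6] yaw y 0.06 [-0.004 -0.001 -1.   ] F [-9.2  1.4  5.3] T [0.1  2.05 0.01] w 12.1 [ 0.17  0.5  -0.4   1.75  0.23  0.95 -0.32]
```

View pics/hd4.png

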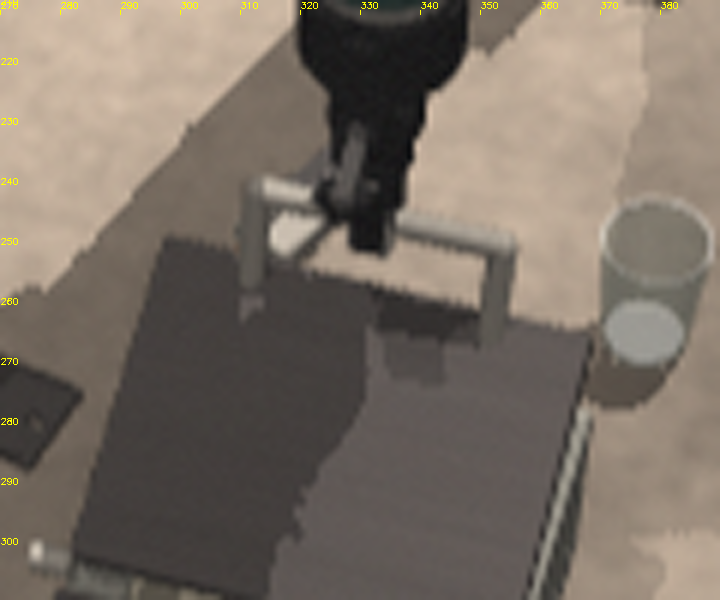

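Emit:
{"fn": "arm_command", "kwargs": {
  "series": [
    [0,0.5,0,0.75,0,0,0],
    [0,0.63,0,0.65,0,0,0],
    [0,0.6,0,0.62,0,0,0],
    [0,0.65,0,0.57,0,0,0],
    [0,0.7,0,0.52,0,0,0],
    [0,0.72,0,0.48,0,0,0],
    [0,0.75,0,0.45,0,0,0],
    [0,0.76,0,0.42,0,0,0],
    [0,0.78,0,0.38,0,0,0],
    [0,0.7,0,0.3,0,0,0],
    [0,0,0,0,0,0,0],
    [0,0,0,0,0,0,0],
    [0,0,0,0,0,0,0]
  ]
}}

```text
clock: 17.17
eef_pos: [627.3, 26.0, 302.9]
tool_rot: [1.662, 1.566, 0.092]
force: [-3.4, -0.2, 5.7]
width: 11.7
```

```bash
python3 st.py; python3 - <<'E'
from h import *
s=ctrl.get_image('scene');cv2.imwrite('pics/s5.png',s)
cv2.imwrite('pics/t5.png',ctrl.get_image('top'))
p=ctrl.read_state()['eef_pos']; h=p-[514.2,0,174.2]; q=np.array([-190+h[0],60+h[2]]);print(np.degrees(np.arctan2(q[1],-q[0]))-17.526,np.hypot(*q))
E
```

```text
17.1667 [627.3  26.  302.9] yaw y 0.04 [ 0.005  0.    -1.   ] F [-3.4 -0.2  5.7] T [0.03 0.74 0.06] w 11.7 [ 0.15  0.55 -0.39  1.49  0.22  1.14 -0.28]
50.2927309444066 203.73580942377134
```

View pics/s5.png

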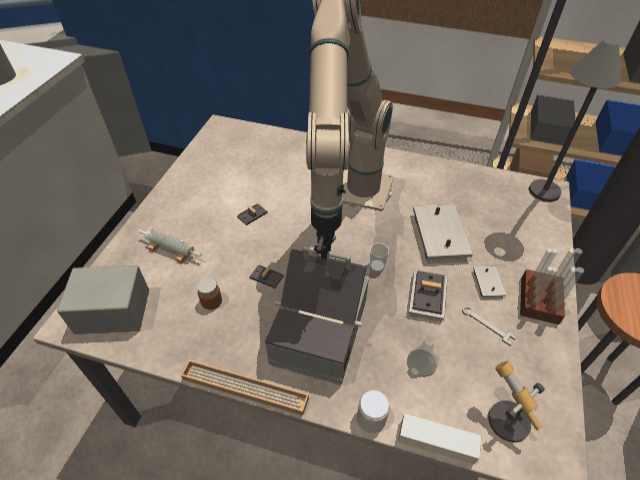

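View pics/t5.png

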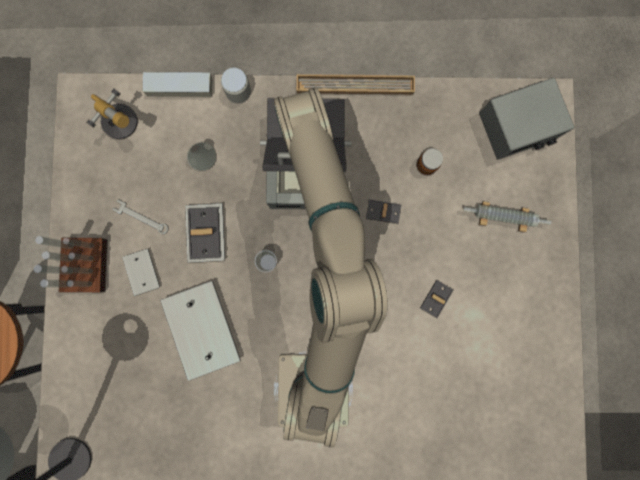

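```bash
python3 - <<'E'
from h import *
S,T=Cam('scene'),Cam('top')
s=cv2.imread('pics/s5.png')
k=6;c=crop(s,325,285,120,100,k,'pics/x.png');x0,y0=265,235
for hx in (704,):
  for deg,col in ((45,(0,0,255)),(50,(0,255,0)),(55,(255,0,0))):
    a=np.radians(deg); pts=[]
    for y in (-108,108):
        for (l,n) in ((170,22),):
            pts.append([hx-l*np.cos(a)+n*np.sin(a),27+y,130+l*np.sin(a)+n*np.cos(a)])
    q=[tuple(int(v) for v in ((S.proj(p)-[x0,y0]+.5)*k)) for p in pts]
    cv2.line(c,q[0],q[1],col,1)
    pts=[[hx-190*np.cos(a)+60*np.sin(a),27+y,130+190*np.sin(a)+60*np.cos(a)] for y in (-60,60)]
    q=[tuple(int(v) for v in ((S.proj(p)-[x0,y0]+.5)*k)) for p in pts]
    cv2.line(c,q[0],q[1],col,1)
cv2.imwrite('pics/ang.png',c)
t=cv2.imread('pics/t5.png');c=crop(t,305,160,110,110,k,'pics/x.png');x0,y0=250,105
for deg,col in ((45,(0,0,255)),(50,(0,255,0)),(55,(255,0,0))):
    a=np.radians(deg)
    for l,n,w in ((170,0,108),(190,60,60)):
        q=[tuple(int(v) for v in ((T.proj([704-l*np.cos(a)+n*np.sin(a),27+y,130+l*np.sin(a)+n*np.cos(a)])-[x0,y0]+.5)*k)) for y in (-w,w)]
        cv2.line(c,q[0],q[1],col,1)
cv2.imwrite('pics/ang2.png',c[:600])
E
```

```text
(no output)
```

View pics/ang.png

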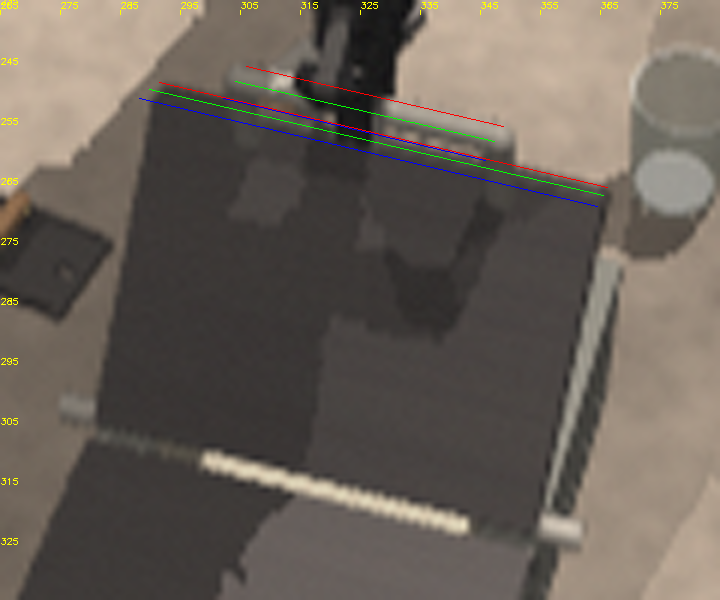

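View pics/ang2.png

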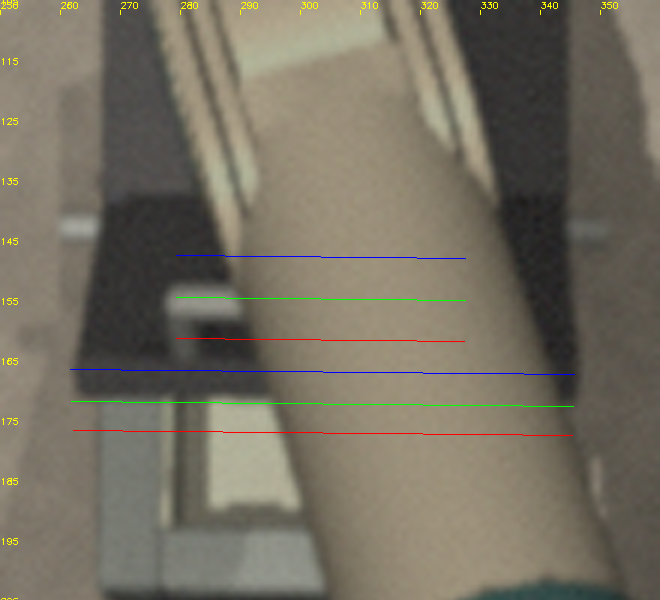

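Emit:
{"fn": "arm_command", "kwargs": {
  "series": [
    [0,0,0,0,0,0,0],
    [0,0,0,0,0,0,0],
    [0,0,0,0,0,0,0],
    [0,0,0,0,0,0,0],
    [0,0,0,0,0,0,0],
    [0,0,0,0,0,0,0]
  ]
}}

```text
clock: 17.77
eef_pos: [627.3, 26.0, 302.9]
tool_rot: [1.663, 1.566, 0.092]
force: [-4.1, 1.1, 6.6]
width: 11.6
```

```bash
python3 st.py; python3 - <<'E'
from h import *
s=ctrl.get_image('scene');t=ctrl.get_image('top')
print(abs(s.astype(int)-cv2.imread('pics/s5.png')).max(axis=2)[230:330,270:380].mean())
a=crop(t,205,232,60,70,6,'pics/x.png'); b=crop(s,428,294,60,70,6,'pics/x2.png')
cv2.imwrite('pics/plc2.png',np.hstack([a,b]))
E
```

```text
17.7667 [627.3  26.  302.9] yaw y 0.04 [ 0.005  0.    -1.   ] F [-4.1  1.1  6.6] T [0.15 0.75 0.01] w 11.6 [ 0.15  0.55 -0.39  1.49  0.22  1.14 -0.28]
1.3071818181818182
```

View pics/plc2.png

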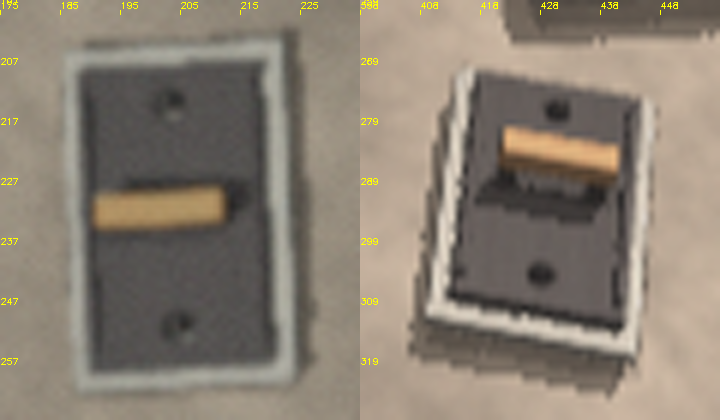

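```bash
python3 - <<'E'
import numpy as np
P=np.array([[514.2,174.2],[555.5,249.6],[627.3,302.9]])
A=np.c_[2*P,np.ones(3)];x=np.linalg.solve(A,(P**2).sum(1));c=x[:2];print(c,np.sqrt(x[2]+c@c))
for p in P: print(np.degrees(np.arctan2(p[1]-c[1],c[0]-p[0])))
E
python3 - <<'E'
import sys; sys.path.insert(0,'.')
from h import *
s=cv2.imread('pics/s5.png'); crop(s,325,248,50,50,12,'pics/tip.png')
E
```

```text
[710.65365424 115.60436445] 205.00606520441065
16.608104054947876
40.81493534415939
66.0091239721497
```

View pics/tip.png

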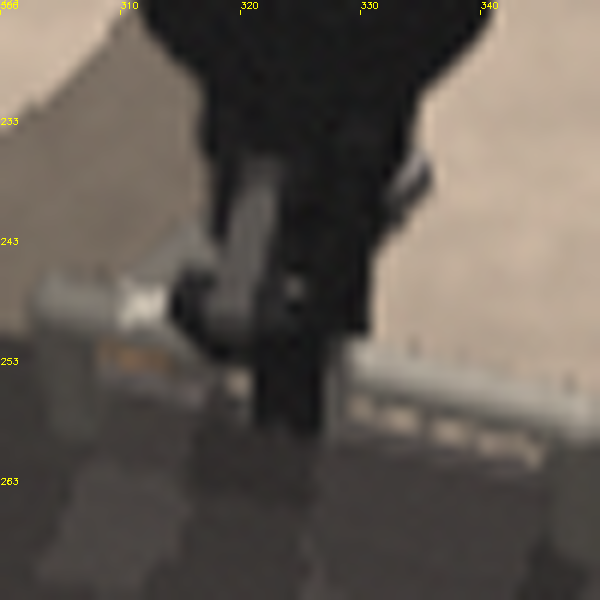

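```bash
python3 - <<'E'
from cell import ctrl
print(ctrl.finish_job()); s=ctrl.read_state(); print(s['clock'],s['eef_pos'],s['force'],s['width'])
E
```

```text
the job is handed in; nothing more can be done
None
the job is handed in; nothing more can be done
```

I placed the largest plate on the middle-sized stand and let go of it. I then pinched the lid's bar handle, raised the lid to about 50°, and handed the job in at about 18 s with the fingers still holding it there. No verdict was reported.

**Plate:** both pictures taken after release show it flat, with even margins and a pin in each hole. At release its height was right for lying flush, and it has not been touched since.

**Lid angle:** the arm's position gave about 50.3° and a circle fitted to its path gave 49.4°. In the top picture the lid edge gave about 51° and the handle about 49°; the scene picture gave about 48°.

**Hold:** the tool position did not change over the last 0.6 s.

**Bystanders:** by eye they look unmoved in the last full pictures; I did not measure them.

**Checks that disagreed:**
- The opening read 11.6 mm on the 14 mm bar.
- The radius from the arm's path came out at 204–205 mm instead of 199 mm, so the bar may have shifted a few millimetres in the fingers.
- A steady force of about 8 N remained on the tool, mostly pressing the bar towards the hinge.

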